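# Top up the tin of small balls from the crank dispenser

## Task

The drum of the crank dispenser holds three small balls and its big agitator ball: get the small ones, and only those, into the tin that already holds a small ball. Lift the lids of the two tins to see which one it is, and stand that tin, without its lid, on the round cork pad in front of the chute; turn the dispenser's cap to the middle-sized of its three openings while the drum is upright, then crank the drum over until all three small balls have run into the tin, and crank it back upright. The big ball must stay in the drum and the other tin's ball in its own tin, both tins upright, and the things standing about are not to be pushed away.

Things in the scene. Friction and masses are not known exactly. Their poses are not given: they have to be found in the camera images.
- pivot (a point): middle of the dispenser's tipping axis, 185 mm above the table. Site axes: x back (away from the chute's mouth), y along the axis towards the crank, z up. Fixed plywood stand, uprights 202 mm high with outer faces at y = +-53 mm. Upright, the clear drum (76 mm diameter) reaches 45 mm below to 51 mm above this point, the cap's knob to 86 mm above. Chute lip: 77 mm ahead (-x), 64 mm above the table, 33 mm wide
- tin_spot (a point): centre of the top of the round cork pad, 76 mm diameter, in front of the chute's lip: 112 mm ahead (-x) of the pivot, 7.5 mm above the table. A tin centred here (within 6 mm) catches what leaves the chute: its edge then stands 5 mm in front of the lip, which is 10 mm above its rim; the chute rises backwards at 22 deg, its side walls 10 mm high near the lip, 16 mm farther back. Axes as pivot
- drum (a joint): tipping angle of the drum, rad: 0 upright (stop), growing as it tips forward over the chute, stop at 2.4. It stays where it is left (friction about 0.1 N m). Balls run to the cap from about 1.8 on; those that fit run out through the opening by the forward stop; one held up behind another comes free when the drum is brought upright and tipped again
- crank_grip (a point): middle of the crank's handle, a black round bar 14 mm thick, 48 mm long, parallel to the tipping axis, 92 mm out from the pivot along its +y, on a 55 mm crank fixed to the drum (the bar turns with it in the fingers). From the pivot it lies 55*sin(1.22 - drum) mm along +x and 55*cos(1.22 - drum) mm up (drum in rad): behind at first, then over the top and forward
- cap (a joint): angle of the dispensing cap, rad, growing anticlockwise seen from above; range -0.2 to 3.4. A clear cover over it is cut away at the front; what lies there is open: at 0 the small arc opening (7 mm wide, passes no ball), at 1.6 the middle one (15 mm, passes small balls only), at 3.2 the large one (26 mm, passes all). Right within 0.2. Friction about 0.03 N m
- cap_grip (a point): centre of the bar grip on the cap, on the drum's axis 72.5 mm above the pivot when upright: a black bar 38 mm long (along the y axis of this point), 12 mm wide (along x), 26 mm high; its axes are parallel to those of pivot at cap angle 0 and turn with the cap
- tin_1_center (a point): half-way up the axis of a plain aluminium round tin, 60 mm outer diameter, 46 mm high, 54 mm inner diameter, walls and floor 3 mm, about 0.12 kg, loose, upright on the table with a lid on. The two tins look alike; each has one ball inside, a small one in one tin and a big one in the other, which way round varies
- tin_2_center (a point): half-way up the axis of a plain aluminium round tin, 60 mm outer diameter, 46 mm high, 54 mm inner diameter, walls and floor 3 mm, about 0.12 kg, loose, upright on the table with a lid on. The two tins look alike; each has one ball inside, a small one in one tin and a big one in the other, which way round varies
- lid_1_knob (a point): centre of the knob (15 mm diameter, 20 mm high, on a thin stem on the axis) of the lid on the tin of the same number: loose aluminium disc, 64 mm diameter, lying on the rim, with a 4 mm deep, 49 mm wide step underneath; it lifts straight off. The step's underside is 30 mm below this point, which is 72 mm up on the tin, 30 mm up with the lid on the table. 40 g
- lid_2_knob (a point): centre of the knob (15 mm diameter, 20 mm high, on a thin stem on the axis) of the lid on the tin of the same number: loose aluminium disc, 64 mm diameter, lying on the rim, with a 4 mm deep, 49 mm wide step underneath; it lifts straight off. The step's underside is 30 mm below this point, which is 72 mm up on the tin, 30 mm up with the lid on the table. 40 g
- small_1_center (a point): centre of a plain steel ball 12 mm in diameter, loose on the drum's floor, at its front
- small_2_center (a point): centre of a plain steel ball 12 mm in diameter, loose on the drum's floor, at its front
- small_3_center (a point): centre of a plain steel ball 12 mm in diameter, loose on the drum's floor, at its front
- big_1_center (a point): centre of a plain steel ball 22 mm in diameter, the agitator: loose in the drum, at first behind a low leaning plate at the back of the drum's floor; it must stay in the drum
- sample_small_center (a point): centre of a plain steel ball 12 mm in diameter, loose in one of the tins: the tin to fill
- sample_big_center (a point): centre of a plain steel ball 22 mm in diameter, loose in the other tin
- tealight_1_center (a point): half-way up a bystander: tealight in a metal cup, 39 mm diameter, 24 mm high with its wick, loose, standing close beside a tin; to be left where it is
- tealight_2_center (a point): half-way up a bystander: tealight in a metal cup, 39 mm diameter, 24 mm high with its wick, loose, standing close beside a tin; to be left where it is
- dye_bottle_center (a point): half-way up a bystander: dropper bottle, 34 mm diameter, 102 mm high, loose; to be left where it is
- glass_center (a point): half-way up a bystander: low empty glass, 60 mm diameter, 34 mm high, loose; to be left where it is
There are look-alikes about, which are no part of the job. Leave any red look-alike of the part that bears lid_2_knob alone. What is shaped like the part that bears tin_2_center but yellow is not meant.

How it is judged:
By the outcome, as a careful person would: the job done as asked, in the order asked, and still so for the second after the job is handed in, with the robot touching nothing.
It also fails if it takes over 72 s, if anything falls off the work surface, if the arm or the gripper's body presses on something with over 40 N, if the wrist force passes 120 N, or if a joint passes its speed limit or range.

## Robot

A 6-joint arm with a two-finger parallel gripper is mounted at the origin on a cart in front of the work surface, level with it; the furniture and walls round the work are solid. World frame = base frame: x ahead of the robot, y to its left, z up, the work surface at z = 0. Lengths are in mm, angles in rad, forces in N, time in s.
With the tool pointing down it reaches from about 350 to 975 mm from the base axis. Payload 7.1 kg.
Tool frame: the origin (TCP) lies on the front face of the gripper's body, between the roots of the fingers; the fingertips stand 80 mm ahead of it and the grasp point (between the pads) lies 61 mm ahead of it (env.tips_ahead is the distance from the TCP to the fingertips, in mm); z points along the fingers, y is the direction in which the jaws open and shut (so a half turn about z gives the same grasp; the last joint's range is limited). The gripper opens to 88 mm and grips with 3 to 60 N. Pads are 20 mm wide; open, the fingers measure 115 mm over their backs; the gripper's body (75 mm by 178 mm) begins 61 mm behind the grasp point.
Start: joints at [-1.369, 0.423, 1.63, -0, 1.089, -0.019], TCP at [136.901, -609.806, 302.675] pointing down, gripper open.
Joint ranges: [-3, 3], [-0.9, 2.11], [0.09, 2.58], [-1.31, 4.45], [0.11, 2.69], [-2.54, 2.54]. Speed limits (rad/s): [2.39, 2.39, 3.01, 3.14, 3.14, 3.14].

## Interface

Orientations are given as a unit quaternion [x, y, z, w].
In Python, from station import env, set_gripper, viewer, workorder gives the robot as it stands. Calls block until the motion is done:
- env.reach(position, orientation): joint-space move of the TCP to a pose.
- env.move_l(position, rot=None, rate=150, f_stop=None): straight line of the TCP; rot=None keeps the orientation; rate is the mean speed in mm/s. With f_stop (N) it stops when the force on the tool has changed by that much, and returns True; else False.
- env.move_joints(angles): joint-space move.
- set_gripper(opening): finger opening in mm; the grip force is fixed at half the most; returns when the fingers have stopped.
- env.hold(seconds).
- env.ik(position, orientation): joint angles nearest the present ones, or None.
- env.read_state(): the state.
- viewer.camera(name): name is "scene" or "top" or "wrist"; returns the picture (480x640x3 uint8, blue, green, red); there is no depth.
- viewer.camera_params(name): a dict with "fx", "fy", "cx", "cy" (pixels), "dist" ([k1, k2, p1, p2, k3] as OpenCV has them; the pictures are not rectified), "pose" (4x4, takes a point from camera to world coordinates); the wrist camera has in their place "tool_from_camera" (4x4, takes a point from camera to tool coordinates, whose origin is the TCP and whose axes are the flange's). Camera axes: x right, y up, looking along -z (the intrinsics and any distortion apply to the point x, -y, -z); pixel columns grow to the right and rows downward; lengths in mm; the calibration is good to about 2 mm. A picture is of the moment at which its call begins: read the wrist's pose just before it. camera_params takes no time and is no camera call.
A pose or a line that the arm cannot do raises env.IKError and nothing moves.
- workorder.sign_off(): hands the job in, once; it reports no verdict.
The state is a dict: "time_s": time; "qpos": joint angles; "dq": joint speeds; "tau": joint torques, N m; "tool_pos": TCP position; "orientation": TCP orientation; "force": force on the tool from outside, world axes, zero at the start; "wrist_torque": the same for the moment, N m; "width": finger opening in mm.
Only numpy, scipy, OpenCV 4.12 (cv2) and the standard library are available. Lean on these libraries where they do the work, as an engineer would, in place of code of your own. Each camera call takes 0.05 s, during which the arm holds its last target.

## Working session

There is one attempt and no reset: what is moved stays moved. The work goes in short steps, each a Python script; the robot and the scene stay as the last script left them, time stands still between calls to the robot, and variables do not carry over. Pictures are saved under pics/ and viewed, and the job is handed in when it is done.

```bash
ls -la; mkdir -p pics; python3 - <<'E'
from station import env, set_gripper, viewer, workorder
import cv2
s=env.read_state(); print(s)
for n in ("scene","top","wrist"):
    im=viewer.camera(n); cv2.imwrite(f"pics/a_{n}.png",im); print(n,viewer.camera_params(n))
E
```

```text
total 12
drwxr-xr-x  3 agent agent 4096 Dec  6 15:36 .
drwxr-xr-x 23 root  root  4096 Dec  6 15:36 ..
drwxr-xr-x  2 agent agent 4096 Dec  6 15:36 pics
{'time_s': 0.0, 'qpos': array([-1.36897595e+00,  4.23839014e-01,  1.63066905e+00, -8.45526953e-06,
        1.08861806e+00, -1.90097945e-02]), 'dq': array([-8.59239586e-04,  4.56249645e-04, -1.68313874e-03,  6.52770445e-05,
        2.00974483e-03,  1.46463724e-03]), 'tau': array([ 1.07773561e-03, -5.44612062e+01, -2.73666322e+01,  6.45389222e-02,
        2.27971247e-02, -1.16113370e-04]), 'tool_pos': array([ 136.83110165, -609.39743471,  301.91098325]), 'orientation': array([ 9.93909936e-01,  1.10192789e-01, -7.37147311e-05, -7.63194085e-04]), 'force': array([-0.12482895,  0.666097  ,  0.64894761]), 'wrist_torque': array([ 0.02365482, -0.03370462,  0.03481736]), 'width': 87.58071237774168}
scene {'fx': 620.0751820499597, 'fy': 620.0751820499597, 'cx': 320.0600092872409, 'cy': 241.9807118248245, 'dist': array([0.00171746, 0.        , 0.        , 0.        , 0.        ]), 'pose': array([[-8.39920184e-01,  1.92654103e-01, -5.07364249e-01,

[... 667 characters left out ...]
,  1.24872127e-01,  9.92157383e-01,
         9.90866429e+02],
       [ 0.00000000e+00,  0.00000000e+00,  0.00000000e+00,
         1.00000000e+00]])}
wrist {'fx': 359.7001086888533, 'fy': 359.7001086888533, 'cx': 318.4570673303645, 'cy': 232.49500873012428, 'dist': array([-0.01355855,  0.        ,  0.        ,  0.        ,  0.        ]), 'tool_from_camera': array([[-4.09622319e-04,  9.62040929e-01,  2.72904899e-01,
         7.46698369e+01],
       [ 9.99999914e-01,  4.13455537e-04,  4.34625226e-05,
        -1.36882496e+00],
       [-7.10213161e-05,  2.72904893e-01, -9.62041015e-01,
        -8.32030117e+01],
       [ 0.00000000e+00,  0.00000000e+00,  0.00000000e+00,
         1.00000000e+00]])}
```

View pics/a_scene.png

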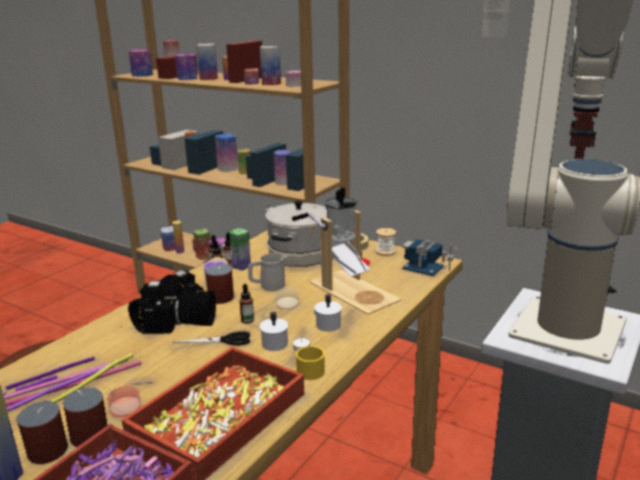

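View pics/a_top.png

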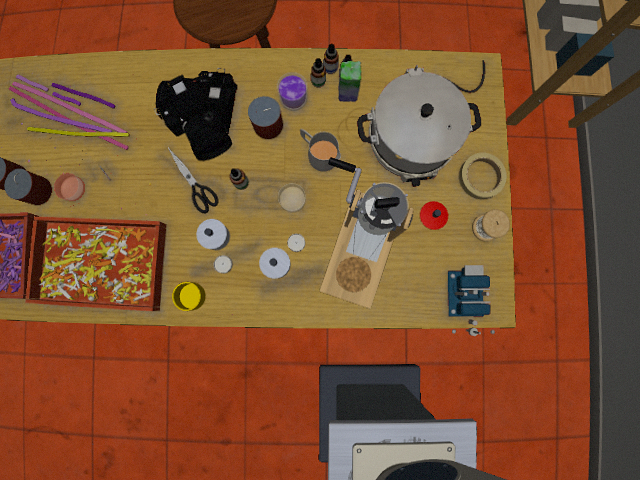

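View pics/a_wrist.png

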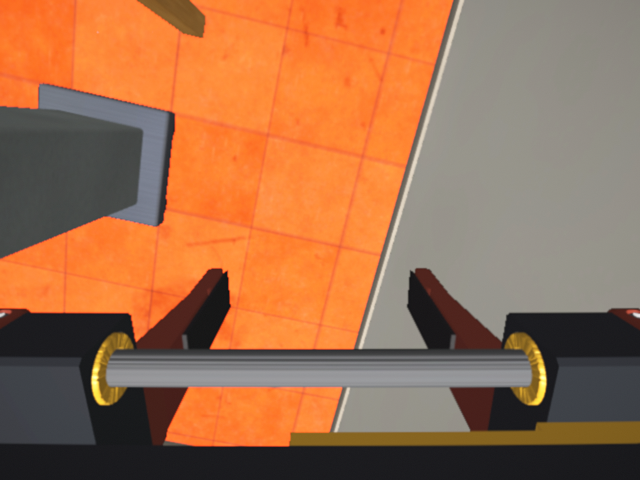

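The top view (up = +x, left = +y) shows tins at (212,234) and (275,263), each with a tealight beside it at (223,265) and (296,243). The cork pad is at (353,273), the drum and cap at (383,207), and the crank at about (350,180). The yellow tin at (188,296) and red lid at (434,215) are decoys.

```bash
cat > h.py <<'E'
import numpy as np, cv2
from scipy.spatial.transform import Rotation as R
from station import env, set_gripper, viewer, workorder
def cam(name, st=None):
    p=viewer.camera_params(name)
    K=np.array([[p['fx'],0,p['cx']],[0,p['fy'],p['cy']],[0,0,1.]]);d=np.array(p['dist'],float)
    if name=='wrist':
        T=np.eye(4);T[:3,:3]=R.from_quat(st['orientation']).as_matrix();T[:3,3]=st['tool_pos'];P=T@p['tool_from_camera']
    else:P=p['pose']
    return K,d,np.array(P)
def ray(c,uv):
    K,d,P=c;u=cv2.undistortPoints(np.array([[uv]],float),K,d)[0,0]
    v=P[:3,:3]@np.array([u[0],-u[1],-1]);return P[:3,3],v/np.linalg.norm(v)
def onplane(c,uv,z):
    o,v=ray(c,uv);return o+v*(z-o[2])/v[2]
def proj(c,pt):
    K,d,P=c;q=P[:3,:3].T@(np.array(pt,float)-P[:3,3]);q=q*[1,-1,-1]
    return cv2.projectPoints(q.reshape(1,1,3),np.zeros(3),np.zeros(3),K,d)[0][0,0]
def tri(rays):
    A=np.zeros((3,3));b=np.zeros(3)
    for o,v in rays:
        M=np.eye(3)-np.outer(v,v);A+=M;b+=M@o
    x=np.linalg.solve(A,b);return x,[np.linalg.norm((np.eye(3)-np.outer(v,v))@(x-o)) for o,v in rays]
def down(yaw): # tool y (jaw) axis at angle yaw from world x
    y=np.array([np.cos(yaw),np.sin(yaw),0]);z=np.array([0,0,-1.]);x=np.cross(y,z)
    return R.from_matrix(np.c_[x,y,z]).as_quat()
def snap(name,fn):
    st=env.read_state();im=viewer.camera(name);cv2.imwrite(f'pics/{fn}.png',im);np.save(f'pics/{fn}.npy',np.r_[st['tool_pos'],st['orientation']]);return im,cam(name,st)
def load(fn):
    s=np.load(f'pics/{fn}.npy');return cv2.imread(f'pics/{fn}.png'),cam('wrist',dict(tool_pos=s[:3],orientation=s[3:]))
E
python3 - <<'E'
from h import *
c=cam('top')
for n,uv,z in [('knob1',(210,234),72),('knob2',(274,263),72),('tl1',(223,265),20),('tl2',(296,243),20),('pad',(353,273),7.5),('cap',(386,203),258),('crank?',(350,180),200),('yellow',(188,296),46),('bottle',(237,174),100),('glass',(291,197),34),('cup',(323,152),80),('pot',(427,110),150)]:
    print(n,onplane(c,uv,z).round())
im=cv2.imread('pics/a_top.png');cv2.imwrite('pics/a_topz.png',cv2.resize(im[120:330,170:450],None,fx=2.8,fy=2.8,interpolation=cv2.INTER_CUBIC))
print(down(0),env.ik([550,50,350],down(0)), env.ik([550,50,350],down(1.57)))
E
```

```text
knob1 [541. 402.  72.]
knob2 [484. 270.  72.]
tl1 [482. 384.  20.]
tl2 [530. 229.  20.]
pad [468. 107.   8.]
cap [571.  71. 258.]
crank? [623. 126. 200.]
yellow [415. 450.  46.]
bottle [659. 346. 100.]
glass [627. 241.  34.]
cup [713. 174.  80.]
pot [779. -28. 150.]
[0.70710678 0.70710678 0.         0.        ] [ 6.91107119e-02  2.62892977e-01  1.74754063e+00 -4.44089210e-16
  1.13115904e+00  6.91107119e-02] [ 6.91107119e-02  2.62892977e-01  1.74754063e+00 -4.44089210e-16
  1.13115904e+00 -1.50088929e+00]
```

View pics/a_topz.png

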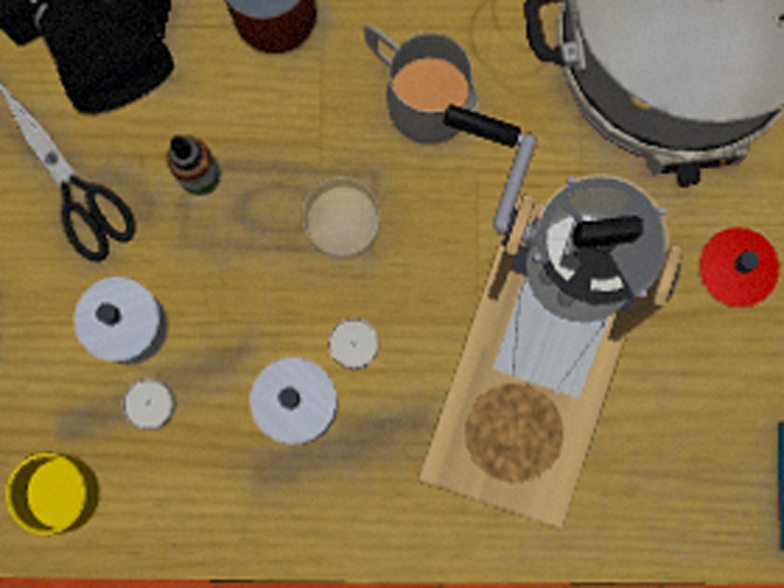

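```bash
python3 - <<'E'
from h import *
env.move_l([137,-609,430],rate=300)
print(env.read_state()['time_s'])
env.reach([500,200,420],down(0))
snap('wrist','b1');snap('scene','b1s');print(env.read_state()['time_s'])
env.reach([560,40,430],down(0))
snap('wrist','b2');print(env.read_state()['time_s'],env.read_state()['tool_pos'])
E
```

```text
0.725
3.9333
4.7 [559.62959068  40.97211971 429.8371841 ]
```

View pics/b1.png

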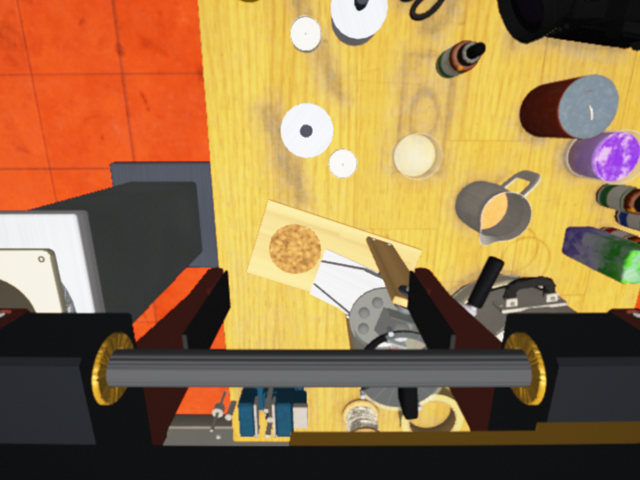

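View pics/b2.png

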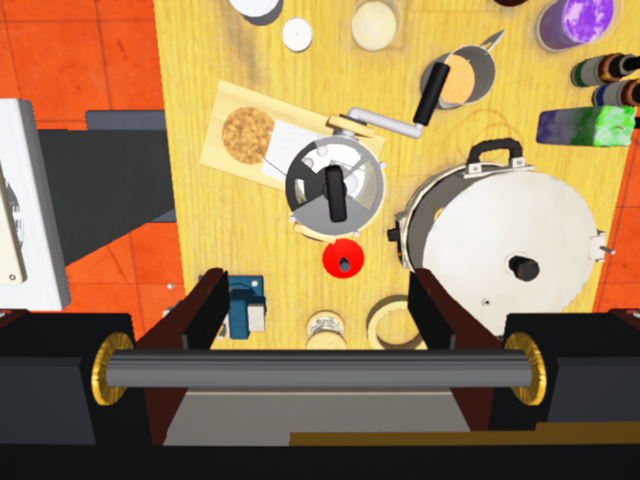

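Both wrist views show tin 2 at (306,130) in b1, the pad at (295,249) and (247,136), and the cap bar at (336,193) in b2. The crank handle is at (432,94) in b2 and the pot's handle at (495,155). I'll zoom in.

```bash
python3 - <<'E'
import cv2
a=cv2.imread('pics/b1.png');b=cv2.imread('pics/b2.png')
cv2.imwrite('pics/z1.png',cv2.resize(a[0:290,240:440],None,fx=2.05*1,fy=2.05,interpolation=cv2.INTER_CUBIC))
cv2.imwrite('pics/z2.png',cv2.resize(b[50:250,200:460],None,fx=3,fy=3,interpolation=cv2.INTER_CUBIC))
E
```

```text
(no output)
```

View pics/z1.png

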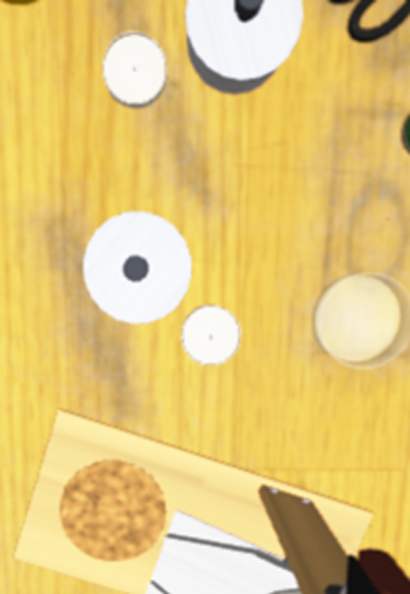

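View pics/z2.png

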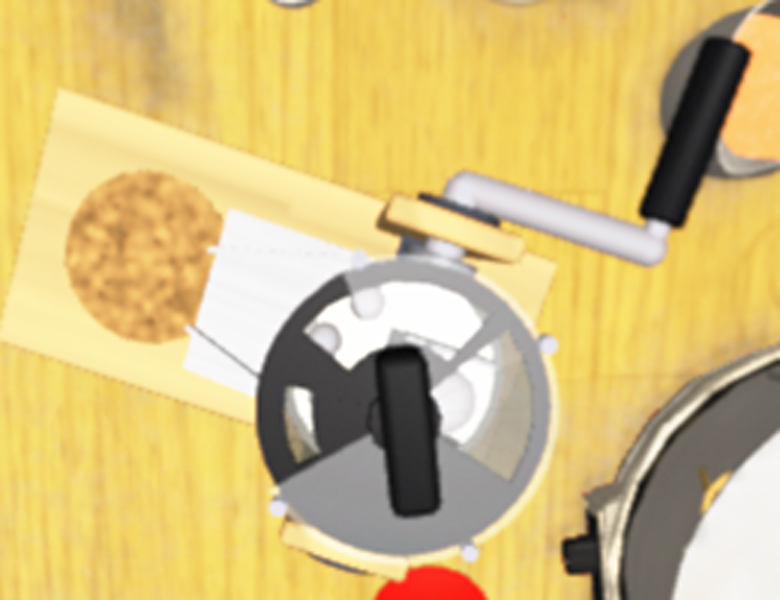

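```bash
cat > m.py <<'E'
from h import *
b1,c1=load('b1');b2,c2=load('b2');t=cv2.imread('pics/a_top.png');ct=cam('top')
Z=lambda p:(200+p[0]/3-.33,50+p[1]/3-.33)
TZ=lambda p:(170+p[0]/2.8-.3,120+p[1]/2.8-.3)
def ell(im,mask,roi):
    x0,y0,x1,y1=roi;m=np.zeros_like(mask);m[y0:y1,x0:x1]=mask[y0:y1,x0:x1]
    m=cv2.morphologyEx(m,cv2.MORPH_CLOSE,np.ones((5,5)))
    cs,_=cv2.findContours(m,cv2.RETR_EXTERNAL,cv2.CHAIN_APPROX_NONE);c=max(cs,key=cv2.contourArea)
    return cv2.fitEllipse(cv2.convexHull(c))
def cork(im):
    h=cv2.cvtColor(im,cv2.COLOR_BGR2HSV);return cv2.inRange(h,(8,90,60),(17,255,235))
def white(im,v=190):
    h=cv2.cvtColor(im,cv2.COLOR_BGR2HSV);return cv2.inRange(h,(0,0,v),(180,60,255))
P={}
e1=ell(b1,cork(b1),(265,220,325,278));e2=ell(b2,cork(b2),(215,102,276,168));et=ell(t,cork(t),(330,250,375,298))
print('pad',e1,e2,et)
print(tri([ray(c1,e1[0]),ray(c2,e2[0])]),tri([ray(c1,e1[0]),ray(c2,e2[0]),ray(ct,et[0])]))
for n,(r1,rt) in dict(lid2=((275,95,338,160),(258,246,292,280)),tl2=((328,148,358,180),(286,234,306,252))).items():
    a=ell(b1,white(b1),r1);b=ell(t,white(t,140),rt);print(n,a,b,tri([ray(c1,a[0]),ray(ct,b[0])]))
print('handle',tri([ray(c2,Z((725,50))),ray(ct,TZ((450,113)))]),tri([ray(c2,Z((662,218))),ray(ct,TZ((515,133)))]))
print('bar', tri([ray(c2,Z((402,432))),ray(ct,TZ((608,231)))]))
print('barends',onplane(c2,Z((400,358)),271),onplane(c2,Z((415,510)),271))
for p,q in [((60,88),(380,203)),((60,88),(0,340))]:
    A=onplane(c2,Z(p),6);B=onplane(c2,Z(q),6);print('board',A,B,np.degrees(np.arctan2(*(B-A)[1::-1])),np.linalg.norm(B-A))
print('pot',tri([ray(c2,(524,268)),ray(ct,(427,110))]),'pothandle',tri([ray(c2,(497,150)),ray(ct,(363,126))]))
E
python3 m.py
```

```text
pad ((294.5177001953125, 248.57681274414062), (47.06383514404297, 50.57036209106445), 99.87049102783203) ((247.26235961914062, 135.15554809570312), (48.4014778137207, 55.4613151550293), 168.2249298095703) ((351.3545227050781, 274.56903076171875), (42.74924850463867, 49.132259368896484), 109.31584167480469)
(array([464.36055627, 111.15697743,  10.91683461]), [np.float64(1.1761798136643464), np.float64(1.1761798136641741)]) (array([464.41585976, 110.92365085,  10.74116291]), [np.float64(1.188495308391765), np.float64(1.2033635086829773), np.float64(0.4222273295150043)])
lid2 ((306.419189453125, 130.02212524414062), (52.56344985961914, 54.630470275878906), 176.93017578125) ((274.3003845214844, 262.3470764160156), (30.150400161743164, 31.76783561706543), 41.11469268798828) (array([486.40335478, 274.67293541,  33.70562754]), [np.float64(1.9150044242587125), np.float64(1.915004424258732)])
tl2 ((342.3306579589844, 163.0655517578125), (28.15143394470215, 28.86647605895996), 22.00897979736328) ((295.91796875, 242.1365203857422), (16.704015731811523, 17.337636947631836), 57.97711181640625) (a
[... 370 characters left out ...]
569.98648771,  72.98203759, 268.0576403 ]), [np.float64(1.6746355298143094), np.float64(1.6746355298143285)])
barends [569.02692031  91.75247276 271.        ] [572.820233    57.00368496 271.        ]
board [429.88281371 182.0500193    6.        ] [569.94595234 133.65831429   6.        ] -19.05999119119378 148.18717865504178
board [429.88281371 182.0500193    6.        ] [393.93906485  73.43516122   6.        ] -108.3108498405074 114.4077815410944
pot (array([776.83500872, -25.25348843, 156.84351429]), [np.float64(1.4975403475144504), np.float64(1.4975403475144173)]) pothandle (array([763.27390684,  93.73054136,  95.37889971]), [np.float64(1.7198137265076279), np.float64(1.7198137265076918)])
```

```bash
python3 - <<'E'
from m import *
print('---');h1=tri([ray(c2,Z((725,50))),ray(c1,(496,263))]);h2=tri([ray(c2,Z((662,218))),ray(c1,(474,303))]);print(h1,h2)
env.reach([500,270,400],down(0));b3,c3=snap('wrist','b3')
env.reach([530,330,330],down(0));b4,c4=snap('wrist','b4');print(env.read_state()['time_s'])
cv2.imwrite('pics/z4.png',np.hstack([b3[0:300,200:500],b4[0:300,200:500]]))
a=b1[230:330,400:540];cv2.imwrite('pics/z1h.png',cv2.resize(a,None,fx=5,fy=5))
E
```

```text
pad ((294.5177001953125, 248.57681274414062), (47.06383514404297, 50.57036209106445), 99.87049102783203) ((247.26235961914062, 135.15554809570312), (48.4014778137207, 55.4613151550293), 168.2249298095703) ((351.3545227050781, 274.56903076171875), (42.74924850463867, 49.132259368896484), 109.31584167480469)
(array([464.36055627, 111.15697743,  10.91683461]), [np.float64(1.1761798136643464), np.float64(1.1761798136641741)]) (array([464.41585976, 110.92365085,  10.74116291]), [np.float64(1.188495308391765), np.float64(1.2033635086829773), np.float64(0.4222273295150043)])
lid2 ((306.419189453125, 130.02212524414062), (52.56344985961914, 54.630470275878906), 176.93017578125) ((274.3003845214844, 262.3470764160156), (30.150400161743164, 31.76783561706543), 41.11469268798828) (array([486.40335478, 274.67293541,  33.70562754]), [np.float64(1.9150044242587125), np.float64(1.915004424258732)])
tl2 ((342.3306579589844, 163.0655517578125), (28.15143394470215, 28.86647605895996), 22.00897979736328) ((295.91796875, 242.1365203857422), (16.704015731811523, 17.337636947631836), 57.97711181640625) (a
[... 619 characters left out ...]
69.94595234 133.65831429   6.        ] -19.05999119119378 148.18717865504178
board [429.88281371 182.0500193    6.        ] [393.93906485  73.43516122   6.        ] -108.3108498405074 114.4077815410944
pot (array([776.83500872, -25.25348843, 156.84351429]), [np.float64(1.4975403475144504), np.float64(1.4975403475144173)]) pothandle (array([763.27390684,  93.73054136,  95.37889971]), [np.float64(1.7198137265076279), np.float64(1.7198137265076918)])
---
(array([654.68688815, 164.51092785, 210.31826204]), [np.float64(0.16117460607802755), np.float64(0.16117460607788783)]) (array([643.11052   , 122.90324285, 203.8163228 ]), [np.float64(0.2026795643669225), np.float64(0.20267956436733833)])
6.225
```

View pics/z4.png

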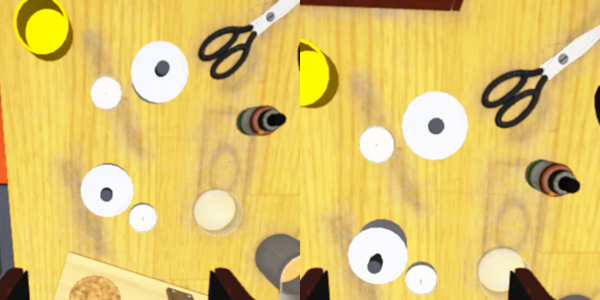

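View pics/z1h.png

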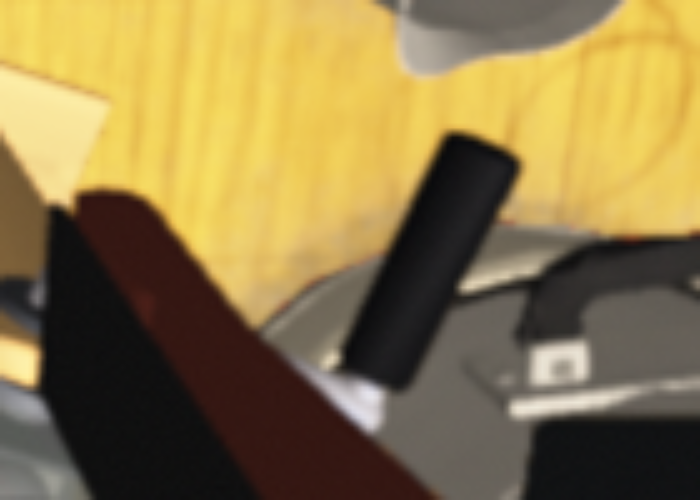

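In both pictures the lidded tins and tealights are clear: in b3, tin 1's lid is at about (360,72), tin 2's at (306,190), and the tealights at (306,93) and (343,218). Next I'll triangulate the lids, knobs and tealights from b1, b3 and b4.

```bash
cat > m2.py <<'E'
from h import *
b1,c1=load('b1');b3,c3=load('b3');b4,c4=load('b4')
def blob(mask,roi):
    x0,y0,x1,y1=roi;m=np.zeros_like(mask);m[y0:y1,x0:x1]=mask[y0:y1,x0:x1]
    cs,_=cv2.findContours(m,cv2.RETR_EXTERNAL,cv2.CHAIN_APPROX_NONE);c=max(cs,key=cv2.contourArea)
    M=cv2.moments(c);return (M['m10']/M['m00'],M['m01']/M['m00']),cv2.contourArea(c),c
def ellc(c): return cv2.fitEllipse(cv2.convexHull(c))[0]
H=lambda i:cv2.cvtColor(i,cv2.COLOR_BGR2HSV)
white=lambda i:cv2.inRange(H(i),(0,0,195),(180,70,255))
dark=lambda i:cv2.inRange(i,(0,0,0),(110,110,110))
I=[(b1,c1),(b3,c3),(b4,c4)]
R_={'1':[None,(328,38,392,104),(400,88,470,162)],'2':[(275,95,338,160),(278,160,336,220),(344,224,410,286)]}
for k,rs in R_.items():
    kn=[];ld=[]
    for (im,c),r in zip(I,rs):
        if r is None: continue
        w=blob(white(im),r);l=ellc(w[2])
        hull=np.zeros(im.shape[:2],np.uint8);cv2.drawContours(hull,[cv2.convexHull(w[2])],-1,255,-1);hull=cv2.erode(hull,np.ones((5,5)))
        d=blob(cv2.bitwise_and(dark(im),hull),r)
        kn.append(ray(c,d[0]));ld.append(ray(c,l));print(k,np.round(l,1),np.round(d[0],1),d[1])
    print('lid',k,tri(ld));print('knob',k,tri(kn))
T={'1':[None,(288,74,324,112),(355,120,398,166)],'2':[(328,148,358,180),(327,202,360,234),(402,260,440,296)]}
for k,rs in T.items():
    x=[ray(c,ellc(blob(white(im),r)[2])) for (im,c),r in zip(I,rs) if r]
    print('tl',k,tri(x))
E
python3 m2.py
```

```text
1 [359.1  71.3] [361.4  68.6] 130.0Traceback (most recent call last):
  File "m2.py", line 17, in <module>
    w=blob(white(im),r);l=ellc(w[2])
  File "m2.py", line 5, in blob
    cs,_=cv2.findContours(m,cv2.RETR_EXTERNAL,cv2.CHAIN_APPROX_NONE);c=max(cs,key=cv2.contourArea)
                                                                       ~~~^^^^^^^^^^^^^^^^^^^^^^^^
ValueError: max() iterable argument is empty
```

```bash
sed -i 's/(400,88,470,162)/(300,88,370,162)/; s/(344,224,410,286)/(244,224,310,286)/; s/(355,120,398,166)/(255,120,298,166)/; s/(402,260,440,296)/(302,260,340,296)/' m2.py; python3 m2.py
```

```text
1 [359.1  71.3] [361.4  68.6] 130.0
1 [334.4 125.2] [335.5 125.6] 143.5
lid 1 (array([545.07258577, 409.49374604,  49.91368465]), [np.float64(0.04789184203376887), np.float64(0.047891842033618306)])
knob 1 (array([545.14914108, 408.87161884,  72.12458664]), [np.float64(0.008214463670557287), np.float64(0.00821446367058639)])
2 [306.4 130. ] [305.9 130.6] 78.0
2 [306.6 190.2] [306.  193.9] 99.5
2 [277.2 255.5] [275.  263.3] 180.5
lid 2 (array([485.48011989, 276.0339153 ,  50.03894332]), [np.float64(0.11154087971346681), np.float64(0.04378130926534167), np.float64(0.06955352218921548)])
knob 2 (array([485.55033445, 275.33826496,  71.79817379]), [np.float64(0.06199948605228192), np.float64(0.06877000131483517), np.float64(0.04243820076993166)])
tl 1 (array([484.21474819, 390.59416937,  15.86132238]), [np.float64(0.04242123057038781), np.float64(0.04242123057031528)])
tl 2 (array([531.96656995, 233.29844295,  15.67393005]), [np.float64(0.07123627408958717), np.float64(0.06759673205440096), np.float64(0.05876757787333465)])
```

Wrist triangulation agrees with the text: lids at z = 50 (tin rim 46 plus disc), knobs at 72, and the handle at about 205. Next I lift lid 1 and lid 2, set both on free spots, then look into both tins.

```bash
cat >> h.py <<'E'
YAW=np.radians(-108.6)
def go(x,y,z,yaw=YAW,rate=250,**k): return env.move_l([x,y,z],rot=down(yaw),rate=rate,**k)
def T(): return round(env.read_state()['time_s'],2)
E
python3 - <<'E'
from h import *
def lid(p,q):
    env.reach([p[0],p[1],175],down(YAW));set_gripper(36)
    go(p[0],p[1],137,rate=150);set_gripper(0);print('w',env.read_state()['width'])
    go(p[0],p[1],185,rate=200);go(q[0],q[1],185,rate=300);go(q[0],q[1],95,rate=180)
    set_gripper(34);go(q[0],q[1],150,rate=250);print(T())
lid((545.1,409.1),(555,325))
lid((485.5,275.6),(425,330))
env.reach([450,300,300],down(YAW))
snap('wrist','d1');print(T())
E
```

```text
w 13.977240154924559
12.12
w 14.451729442393917
16.06
16.77
```

View pics/d1.png

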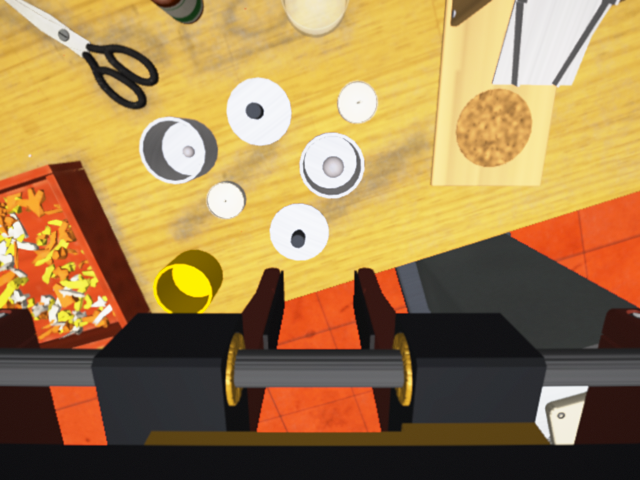

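The tin at left (180,150) holds a small ball at (188,152); the tin at (332,165) holds a larger one at (333,167). I'll check the sizes and re-measure tin 1 and the pad.

```bash
python3 - <<'E'
from h import *
d,c=load('d1')
z=np.hstack([cv2.resize(d[110:190,x:x+80],None,fx=5,fy=5,interpolation=cv2.INTER_CUBIC) for x in (140,292)]);cv2.imwrite('pics/d1z.png',z)
m=cv2.inRange(cv2.cvtColor(d,cv2.COLOR_BGR2HSV),(8,90,60),(17,255,235));k=np.zeros_like(m);k[80:172,450:538]=m[80:172,450:538]
k=cv2.morphologyEx(k,cv2.MORPH_CLOSE,np.ones((5,5)))
e=cv2.fitEllipse(cv2.convexHull(max(cv2.findContours(k,0,1)[0],key=cv2.contourArea)));print(e,onplane(c,e[0],7.5))
b1,c1=load('b1');b2,c2=load('b2')
print(tri([ray(c,e[0]),ray(c1,(294.5,248.6)),ray(c2,(247.3,135.2))]),onplane(c1,(294.5,248.6),7.5),onplane(c2,(247.3,135.2),7.5))
print(onplane(c,(188,152),10), onplane(c,(333,167),14))
E
```

```text
((493.3858642578125, 127.39533996582031), (70.11034393310547, 80.23965454101562), 36.0379753112793) [466.14330968 109.45185289   7.5       ]
(array([464.08845981, 108.91577395,   7.86245881]), [np.float64(2.148641514030322), np.float64(0.33981349341632117), np.float64(2.297386760475905)]) [464.26910204 108.51506013   7.5       ] [461.68985042 108.69115166   7.5       ]
[541.52354196 408.24140341  10.        ] [480.70544816 274.10503756  14.        ]
```

View pics/d1z.png

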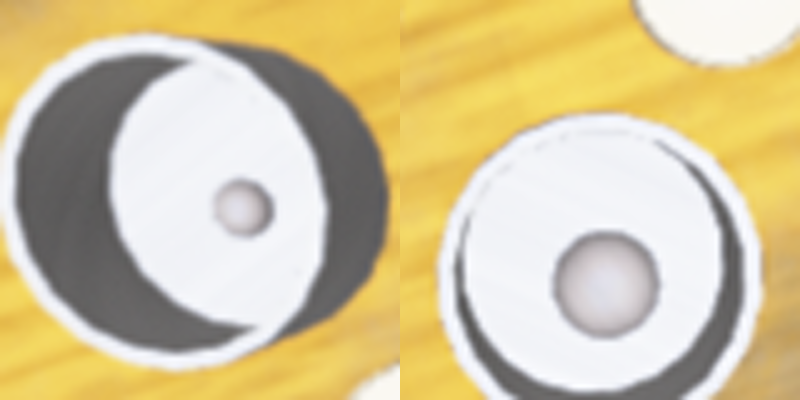

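```bash
python3 - <<'E'
from h import *
rois={'b1':(262,215,330,282),'b2':(212,100,280,172),'d1':(445,78,545,180)}
out=[]
for n,(x0,y0,x1,y1) in rois.items():
    im,c=load(n);s=im[y0:y1,x0:x1];g=cv2.GaussianBlur(s,(5,5),0)
    b=g[:,:,0].astype(int);r=g[:,:,2].astype(int)
    gr=g[:,:,1].astype(int)
    m=((gr<185)&(r-b>60)).astype(np.uint8)*255
    m=cv2.morphologyEx(m,cv2.MORPH_OPEN,np.ones((5,5)))
    k=max(cv2.findContours(m,0,1)[0],key=cv2.contourArea);h=cv2.convexHull(k)
    # map hull contour to plane, min enclosing circle
    pts=np.array([onplane(c,(p[0][0]+x0,p[0][1]+y0),7.5)[:2] for p in h],np.float32)
    print(n,cv2.minEnclosingCircle(pts))
    v=cv2.resize(s,(380,380),interpolation=cv2.INTER_CUBIC);vm=cv2.resize(m,(380,380));
    cs=cv2.findContours(vm,0,1)[0];cv2.drawContours(v,cs,-1,(255,0,0),1);out.append(v[:, :266] if 0 else cv2.resize(v,(260,260)))
cv2.imwrite('pics/padm.png',np.hstack(out))
E
```

```text
b1 ((464.39691162109375, 108.58451843261719), 37.26466751098633)
b2 ((462.4809875488281, 108.27608489990234), 36.52145767211914)
d1 ((465.3189697265625, 109.74097442626953), 37.88736343383789)
```

View pics/padm.png

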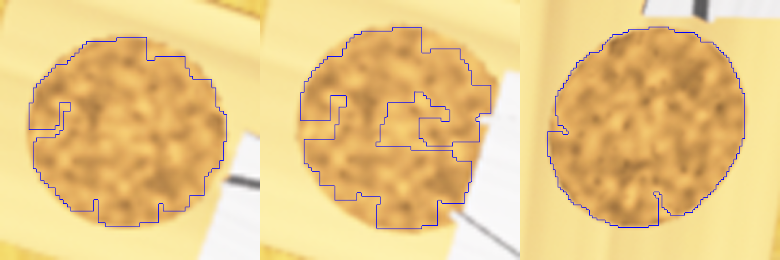

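Tin 1 is the one to fill: its ball is about half the diameter of the other. The pad is at about (465,109), which gives a pad-to-cap distance of 111.5 mm (112 expected). I'll carry tin 1 there.

```bash
python3 - <<'E'
from h import *
set_gripper(82)
env.reach([545.1,409.3,165],down(YAW))
go(545.1,409.3,93,rate=180);set_gripper(40);print('w',env.read_state()['width'])
go(545.1,409.3,185,rate=180)
go(464.4,109.4,185,rate=220)
go(464.4,109.4,120,rate=150);r=go(464.4,109.4,101,rate=60,f_stop=8);print(r,env.read_state()['tool_pos'])
set_gripper(76);go(464.4,109.4,175,rate=200);print(T())
env.reach([430,120,330],down(YAW))
snap('wrist','e1');snap('top','e1t');print(T())
E
```

```text
w 60.342876191847864
True [464.85226261 109.62535183 100.98743915]
23.65
24.43
```

View pics/e1.png

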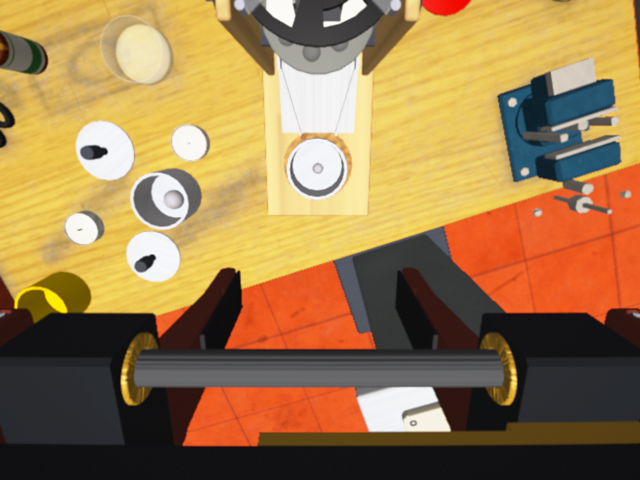

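The tin stands centred on the pad in front of the chute at (318,167), with the small ball inside; tin 2 and its ball at (172,198) are undisturbed. Next is the cap.

```bash
python3 - <<'E'
from h import *
d,c=load('e1');m=cv2.inRange(cv2.cvtColor(d,cv2.COLOR_BGR2HSV),(0,0,200),(180,60,255));k=np.zeros_like(m);k[136:202,280:356]=m[136:202,280:356]
h=cv2.convexHull(max(cv2.findContours(k,0,1)[0],key=cv2.contourArea));e=cv2.fitEllipse(h);print('tin',e,onplane(c,e[0],53.5))
env.reach([570.8,74,395],down(np.radians(6)))
snap('wrist','f1');print(T())
E
```

```text
tin ((316.5566711425781, 168.8013153076172), (60.8757438659668, 61.45769500732422), 170.14730834960938) [465.65203404 110.52146944  53.5       ]
26.33
```

View pics/f1.png

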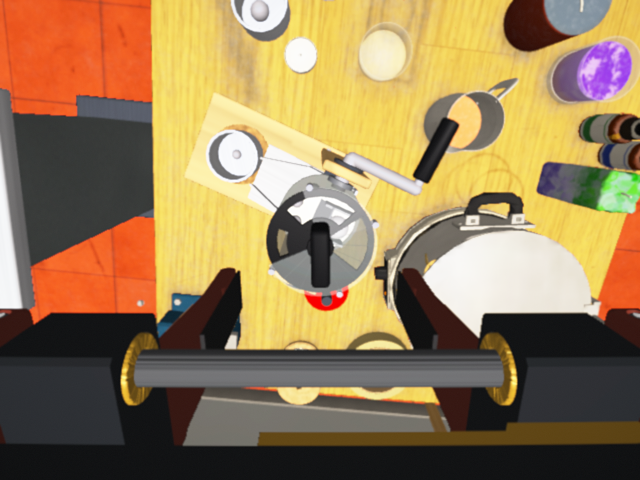

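```bash
python3 - <<'E'
from h import *
d,c=load('f1');b2,c2=load('b2')
cv2.imwrite('pics/f1z.png',cv2.resize(d[130:310,240:470],None,fx=3.3,fy=3.3,interpolation=cv2.INTER_CUBIC))
def bar(im,roi,th=45):
    x0,y0,x1,y1=roi;m=cv2.inRange(im[y0:y1,x0:x1],(0,0,0),(th,th,th));m=cv2.morphologyEx(m,cv2.MORPH_OPEN,np.ones((7,7)))
    k=max(cv2.findContours(m,0,1)[0],key=cv2.contourArea);r=cv2.minAreaRect(k);return ((r[0][0]+x0,r[0][1]+y0),r[1:],cv2.boxPoints(r)+[x0,y0])
for n,im,cc,roi in (('b2',b2,c2,(315,160,360,228)),('f1',d,c,(300,212,345,296))):
    r=bar(im,roi);print(n,r[0],r[1]);p=[onplane(cc,q,268) for q in r[2]]
    e=[p[i+1]-p[i] for i in range(3)]
    for v in e[:2]: print(np.linalg.norm(v).round(1),np.degrees(np.arctan2(v[1],v[0])).round(1))
    print('centre',np.mean(p,0))
# predicted handle at drum 0
x=np.radians(-18.6);X=np.array([np.cos(x),np.sin(x),0]);Y=np.array([-X[1],X[0],0])
piv=np.array([571,74.,185]);
for a in (0,.1):
  g=piv+X*55*np.sin(1.22-a)+Y*92+[0,0,55*np.cos(1.22-a)];print(g,proj(c,g),proj(c,g+24*Y),proj(c,g-24*Y),proj(c2,g+24*Y),proj(c2,g-24*Y))
E
```

```text
b2 (338.0, 215.0) ((10.0, 14.0), 90.0)
9.7 -0.1
7.2 -88.9
centre [573.07698436  59.63765901 268.        ]
f1 (317.5, 254.5) ((63.0, 21.0), 90.0)
12.6 5.9
41.1 -83.6
centre [569.49431483  75.87167739 268.        ]
[649.29693516 144.72029721 203.90051605] [433.92033207 150.06499499] [450.11954861 119.44229605] [418.37307877 179.42249799] [441.47280096  63.81521066] [418.09103017 123.63112845]
[647.26402853 145.40444588 208.96253455] [433.49637235 149.17807936] [450.00817357 117.92602212] [417.66172998 179.11478523] [441.08174038  61.69568553] [417.31153213 122.63385508]
```

View pics/f1z.png

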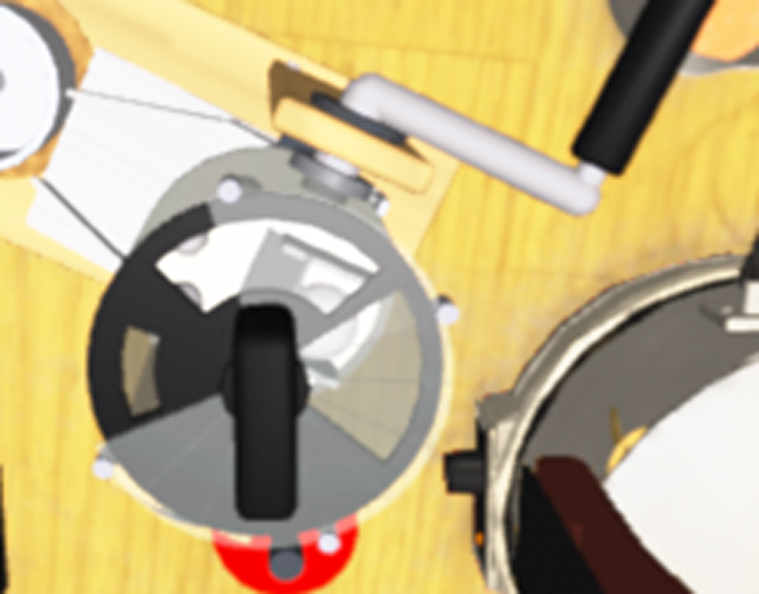

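The cap bar lies at 96° in world, which is cap ≈ 0.43 rad; the small arc opening is near the front. The crank handle matches drum = 0. I'll turn the cap by +1.17 rad.

```bash
python3 - <<'E'
from h import *
a=np.radians(6.2)
set_gripper(40)
go(570.7,74.5,326,yaw=a,rate=180);set_gripper(0);print('w',env.read_state()['width'])
q=np.array(env.read_state()['qpos']);q[5]-=1.17;env.move_joints(q);print(env.read_state()['force'],env.read_state()['wrist_torque'])
set_gripper(34)
go(570.7,74.5,395,yaw=a+1.17,rate=220)
env.reach([560,40,400],down(0))
snap('wrist','g1');print(T())
d,c=load('g1');u=proj(c,[571,74,265]).astype(int);print(u)
x0,y0=max(u[0]-60,0),max(u[1]-60,0)
cv2.imwrite('pics/g1z.png',cv2.resize(d[y0:y0+120,x0:x0+120],None,fx=5,fy=5,interpolation=cv2.INTER_CUBIC));print(x0,y0)
E
```

```text
w 11.99683717174897
[-4.8019997  -4.87235545  6.25221316] [-0.96576808  0.78735281 -0.0058119 ]
31.42
[337 201]
277 141
```

View pics/g1z.png

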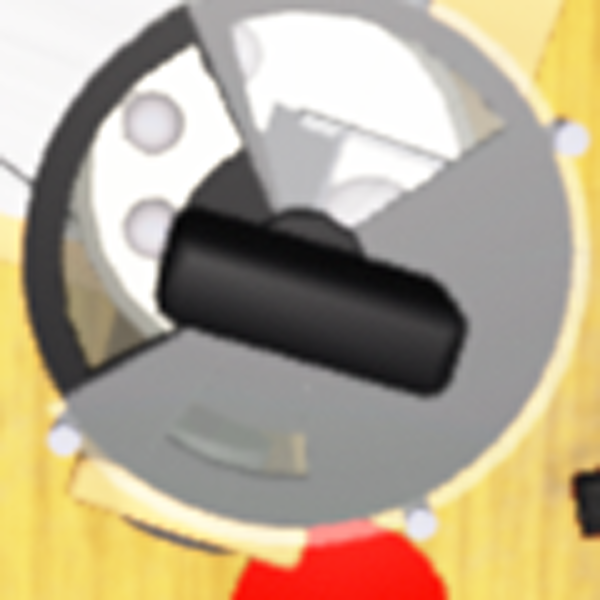

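The bar now lies at about −16° (164°), so cap ≈ 1.61 rad, as wanted. The middle opening faces front and two small balls show through it. On to the crank.

```bash
cat >> h.py <<'E'
AX=np.radians(-18.6);SX=np.array([np.cos(AX),np.sin(AX),0]);SY=np.array([-SX[1],SX[0],0])
PIV=np.array([571,74.2,185.5])
def grip_at(a): return PIV+SX*55*np.sin(1.22-a)+SY*92+np.array([0,0,55*np.cos(1.22-a)+61])
def crank(a0,a1,rate=90,n=8):
    mx=0
    for a in np.linspace(a0,a1,n+1)[1:]:
        env.move_l(grip_at(a),rot=down(AX),rate=rate);mx=max(mx,np.linalg.norm(env.read_state()['force']))
    return mx
E
python3 - <<'E'
from h import *
g=grip_at(0);print(g,[env.ik(grip_at(a),down(AX)) is not None for a in (0,1.2,2.4)])
env.reach(g+[0,0,90],down(AX))
env.move_l(g,rate=180);set_gripper(0);print('w',env.read_state()['width'],T())
print(crank(0,0.9,n=3),T());snap('top','h1t');snap('wrist','h1')
E
```

```text
[649.29693516 144.92029721 265.40051605] [True, True, True]
w 13.071527186478733 33.17
21.03020496306082 34.17
```

View pics/h1.png

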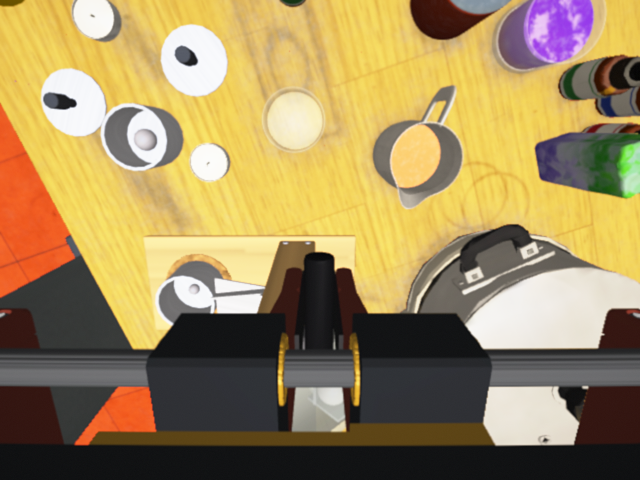

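View pics/h1t.png

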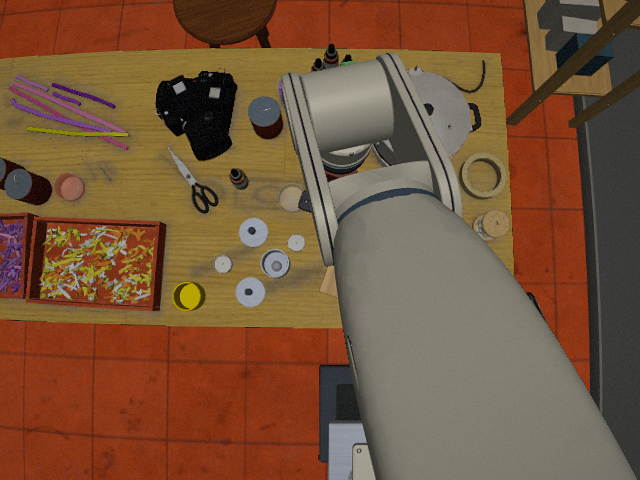

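The handle is held between the pads at (318,300), the tin is visible at (190,295), and the drum is turning. Continuing forward.

```bash
python3 - <<'E'
from h import *
print(env.read_state()['force'])
print(crank(0.9,1.8,n=3),env.read_state()['force'],T())
print(crank(1.8,2.39,rate=60,n=2),env.read_state()['force'],T());env.hold(0.8);snap('wrist','i1');print(T(),env.read_state()['tool_pos']-grip_at(2.39),env.read_state()['width'])
E
```

```text
[ 7.72858616 -8.8063826  18.78462257]
18.848106089061478 [2.00796552 3.21560453 6.27956225] 35.27
7.294412019156328 [6.3078337  2.86811258 0.7680531 ] 36.1
36.95 [1.54756653 0.67305246 0.56926647] 13.251887187999253
```

View pics/i1.png

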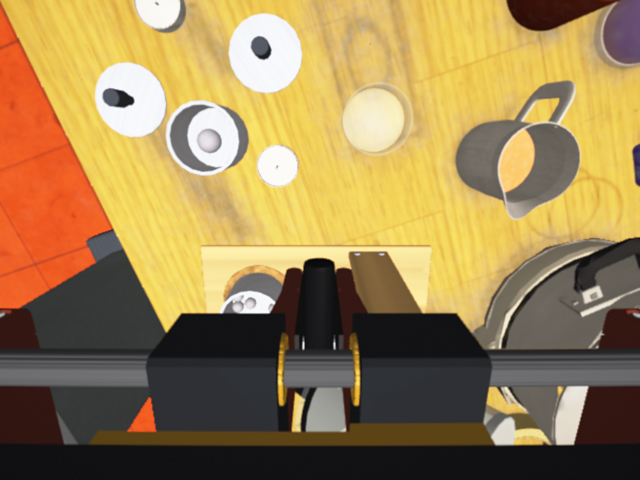

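```bash
python3 - <<'E'
import cv2
d=cv2.imread('pics/i1.png');cv2.imwrite('pics/i1z.png',cv2.resize(d[255:320,200:300],None,fx=7,fy=7,interpolation=cv2.INTER_CUBIC))
E
```

```text
(no output)
```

View pics/i1z.png

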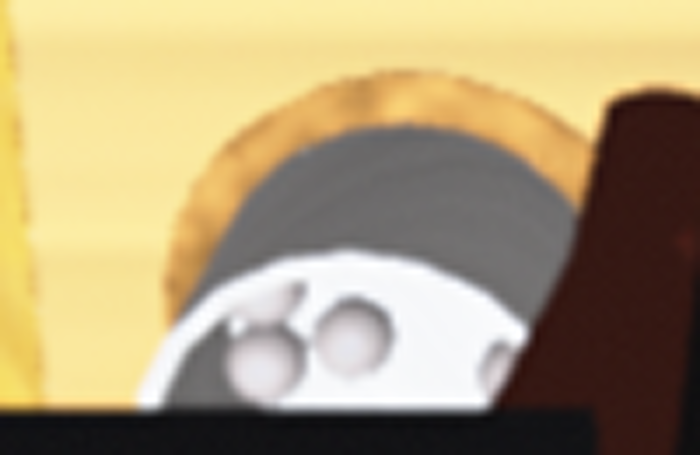

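At least three balls show in the tin; part of it is hidden. I'll crank back and look on the way.

```bash
python3 - <<'E'
from h import *
print(crank(2.39,0.9,n=5),T());snap('wrist','j1')
d=cv2.imread('pics/j1.png');cv2.imwrite('pics/j1z.png',cv2.resize(d[240:320,140:250],None,fx=7,fy=7,interpolation=cv2.INTER_CUBIC))
E
```

```text
20.519221317526604 38.62
```

View pics/j1z.png

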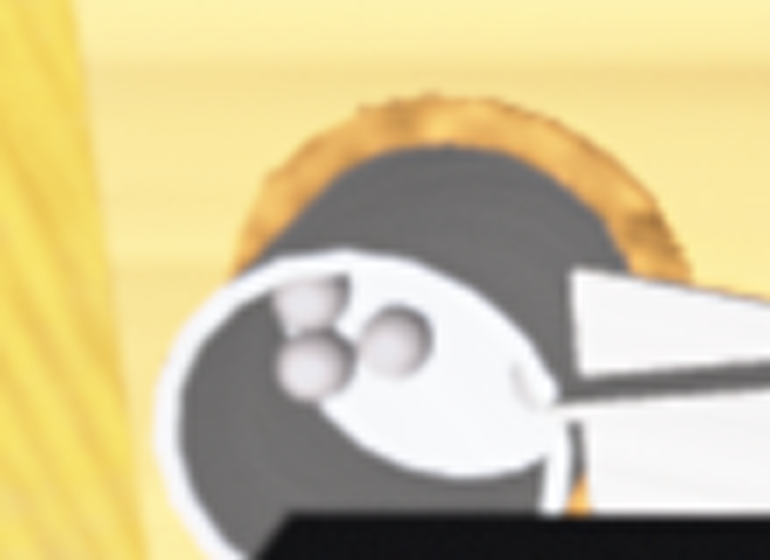

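Three balls are clear, with a fourth half hidden by the rim on the chute side. Bringing the drum upright, releasing, and checking from above.

```bash
python3 - <<'E'
from h import *
print(crank(0.9,-0.01,n=3,rate=70),env.read_state()['force'],T())
set_gripper(36);g=grip_at(0);env.move_l(g+[0,0,110],rate=220)
env.reach([500,90,400],down(0));snap('wrist','k1');print(T())
d,c=load('k1');u=proj(c,[465,110,50]).astype(int);v=proj(c,[571,74,230]).astype(int);print(u,v)
cr=lambda w:cv2.resize(d[max(w[1]-40,0):w[1]+40,w[0]-40:w[0]+40],(395,395),interpolation=cv2.INTER_CUBIC)
cv2.imwrite('pics/k1z.png',np.hstack([cr(u),cr(v)]))
E
```

```text
4.5672773754031715 [-3.19879741  1.23766082 -1.64342137] 39.82
41.77
[288 179] [413 258]
```

View pics/k1z.png

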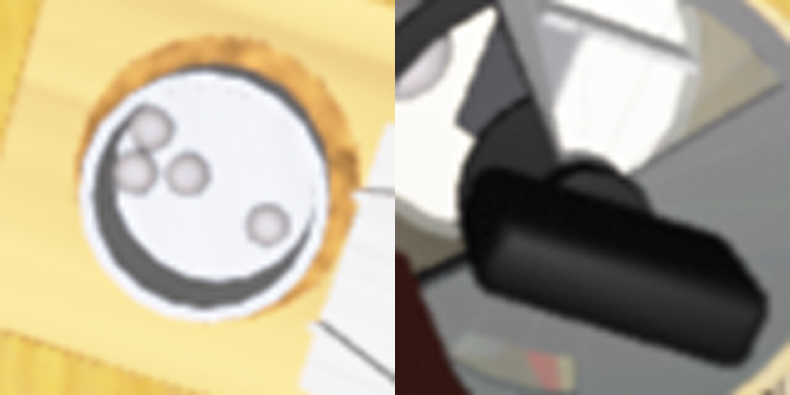

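View pics/k1.png

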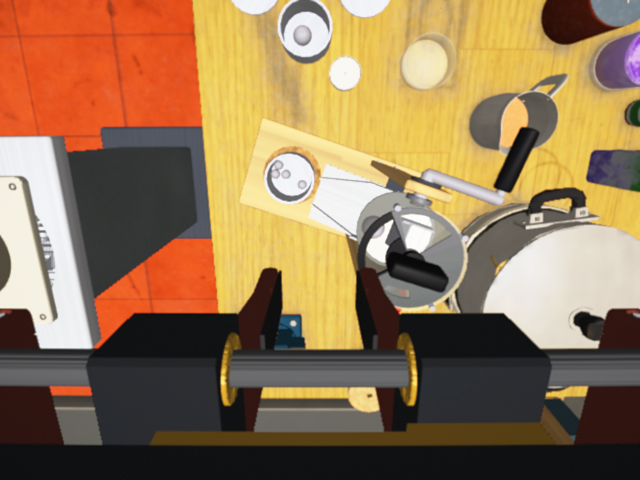

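The tin holds four small balls and the big ball is in the drum behind the front opening. I'll check the drum angle from the handle and that the bystanders have not moved.

```bash
python3 - <<'E'
from h import *
d,c=load('k1');f,cf=load('f1')
cv2.imwrite('pics/k1h.png',np.hstack([cv2.resize(d[115:215,470:560],(360,400),interpolation=cv2.INTER_CUBIC),cv2.resize(d[180:310,345:475],(400,400),interpolation=cv2.INTER_CUBIC)]))
for a in (0,.1,.2):
  g=grip_at(a)-[0,0,61];print(a,proj(c,g+24*SY),proj(c,g-24*SY))
for n,p in dict(tl2=[532,233.3,15.7],tin2=[485.5,275.8,46]).items(): print(n,proj(c,p))
h,ch=load('h1');
for n,p in dict(tl1=[484.2,390.6,15.9],tl2=[532,233.3,15.7]).items(): print('h1',n,proj(ch,p))
env.reach([470,250,400],down(0));snap('wrist','l1');print(T())
l,cl=load('l1')
W=cv2.inRange(cv2.cvtColor(l,cv2.COLOR_BGR2HSV),(0,0,195),(180,70,255))
for n,p in dict(tl1=[484.2,390.6,15.9],tl2=[532,233.3,15.7]).items():
    u=proj(cl,p).astype(int);m=np.zeros_like(W);m[u[1]-22:u[1]+22,u[0]-22:u[0]+22]=W[u[1]-22:u[1]+22,u[0]-22:u[0]+22]
    e=cv2.fitEllipse(cv2.convexHull(max(cv2.findContours(m,0,1)[0],key=cv2.contourArea)));print(n,onplane(cl,e[0],15.8),p)
E
```

```text
0 [527.82554719 128.55015441] [499.44769268 189.06045968]
0.1 [529.07425478 127.54828626] [500.1232721 189.21294  ]
0.2 [529.57230352 126.2806028 ] [500.07916895 189.11266159]
tl2 [344.54654466  72.54913132]
tin2 [304.48147309  26.31153426]
h1 tl1 [92.05011161 15.14868039]
h1 tl2 [207.66364513 162.37161627]
42.51
tl1 [484.13141047 390.69449345  15.8       ] [484.2, 390.6, 15.9]
tl2 [531.90493074 233.46523748  15.8       ] [532, 233.3, 15.7]
```

View pics/k1h.png

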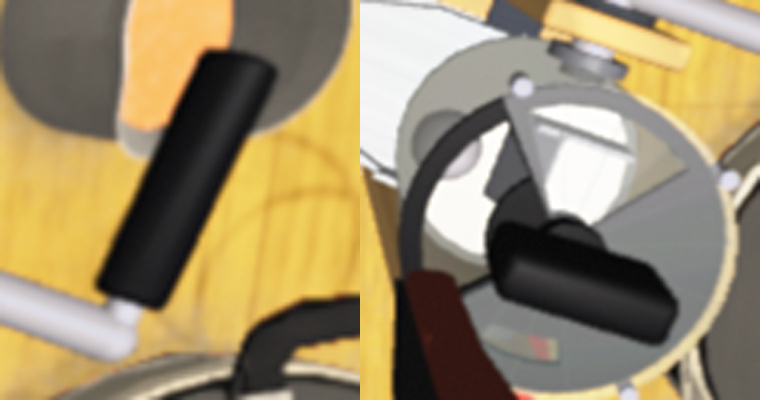

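View pics/l1.png

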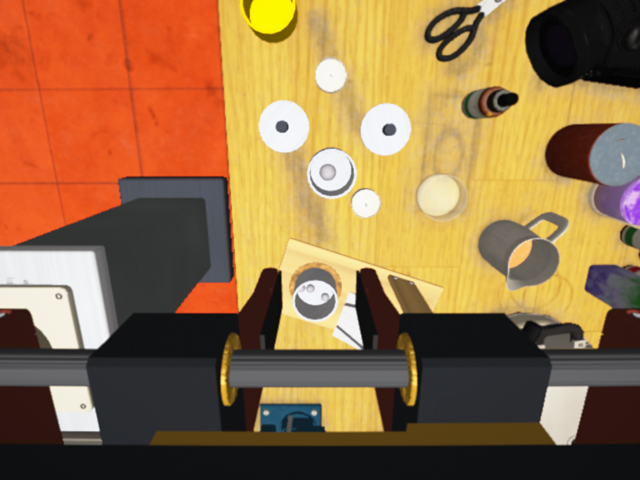

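Bystanders are within 0.2 mm and tin 2 still holds its big ball. Last check: repeat the earlier f1 viewpoint and compare the crank directly with its initial upright position.

```bash
python3 - <<'E'
from h import *
env.reach([570.8,74,395],down(np.radians(6)));snap('wrist','n1');print(T())
f,cf=load('f1');n,cn=load('n1')
for im in (f,n):
    m=cv2.inRange(im[105:190,405:470],(0,0,0),(60,60,60));k=max(cv2.findContours(m,0,1)[0],key=cv2.contourArea);print(cv2.minAreaRect(k))
cv2.imwrite('pics/n1z.png',np.hstack([cv2.resize(i[100:320,220:470],(395,348)) for i in (f,n)]))
E
```

```text
43.38
((30.30000114440918, 44.900001525878906), (17.441329956054688, 66.63482666015625), 26.56505012512207)
((29.800003051757812, 43.400001525878906), (17.88854217529297, 67.9764633178711), 26.56505012512207)
```

View pics/n1z.png

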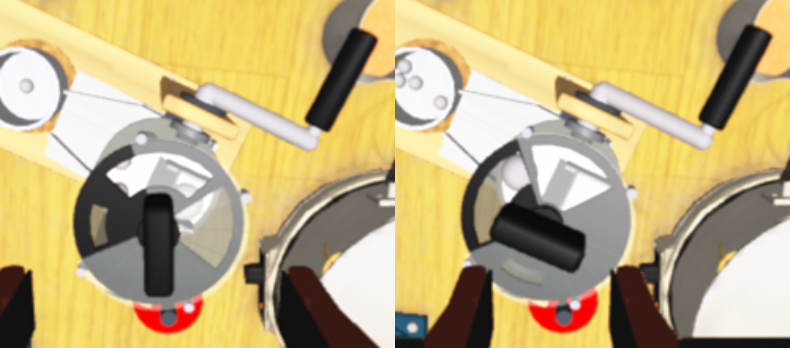

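Compared with f1, the drum's top sits about 4 mm forward, so about 0.09 rad short of the upright stop. I'll regrip the crank and press it gently to the stop.

```bash
python3 - <<'E'
from h import *
g=grip_at(0.09);set_gripper(40)
env.reach(g+[0,0,70],down(AX));env.move_l(g,rate=150);set_gripper(0)
for a in (0,-0.06,-0.12,-0.18):
    r=env.move_l(grip_at(a),rate=40,f_stop=14);print(a,r,env.read_state()['force'].round(1),(env.read_state()['tool_pos']-grip_at(0)).round(1))
    if r: break
set_gripper(40);p=env.read_state()['tool_pos'];env.move_l(p+[0,0,100],rate=200)
env.reach([570.8,74,395],down(np.radians(6)));snap('wrist','o1');print(T())
f,cf=load('f1');n,cn=load('o1')
for im in (f,n):
    m=cv2.inRange(im[105:190,405:470],(0,0,0),(60,60,60));k=max(cv2.findContours(m,0,1)[0],key=cv2.contourArea);print(cv2.minAreaRect(k))
cv2.imwrite('pics/o1z.png',np.hstack([cv2.resize(i[100:320,220:470],(395,348)) for i in (f,n)]))
E
```

```text
0 False [ 5.2 -1.8  2.7] [ 1.  -0.2  0.6]
-0.06 False [-2.2 -2.1 16.6] [ 1.4 -0.  -0.7]
-0.12 False [-10.7  -0.1  29.6] [ 1.7  0.3 -2.1]
-0.18 False [-15.4   2.2  35.1] [ 1.9  0.6 -4.3]
48.33
((30.30000114440918, 44.900001525878906), (17.441329956054688, 66.63482666015625), 26.56505012512207)
((30.400001525878906, 44.70000076293945), (17.441329956054688, 67.08203887939453), 26.56505012512207)
```

View pics/o1z.png

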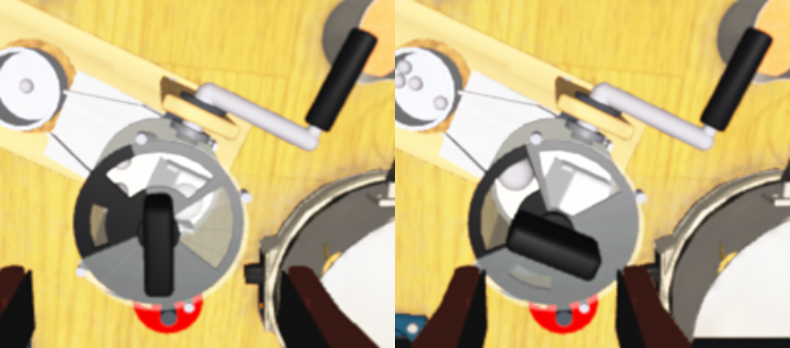

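The drum is now at the upright stop, with the handle within 0.2 px of its start. Handing in.

```bash
python3 - <<'E'
from h import *
print(workorder.sign_off(),T())
E
```

```text
the job is handed in; nothing more can be done
the job is handed in; nothing more can be done
```

The job is handed in, at about 48 s of the 72 s allowed. Tin 1 stands on the cork pad without its lid, and the last pictures show four small balls in it: its own and the three from the drum.

**What I did**
- I lifted both lids and set them on free spots on the table. Tin 1 held the small ball and tin 2 the big one.
- I stood tin 1 on the pad; it measured about 1.5 mm off my measured pad centre.
- I turned the cap from about 0.43 to about 1.61 rad with the drum upright, measured from the grip bar in the picture.
- I cranked the drum to the forward stop once, which emptied all three small balls, then brought it back upright.

**What the last checks showed**
- **Balls:** the big ball is still in the drum, and tin 2's ball is in its own tin.
- **Bystanders:** both tealights are within 0.2 mm of where they were. I checked the glass and bottle by eye only, and they look unmoved.

**What disagreed or went less well**
- **First crank back:** it stopped about 0.09 rad short of upright. I gripped the crank again and pressed it to the stop, up to about 38 N on the tool. The handle then matched its starting picture to 0.2 px.
- **Heights from the top camera:** combined with one wrist view, they came out wrong by 15 to 30 mm, so I used views from the wrist camera alone.
- **Setting the tin down:** the wrist camera was on the drum's side, not turned away as I had meant. The drum and tin showed no sign of contact.

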